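Fit the T key to the nib mill and wind the grind setting shut

TASK

Take the T key out of its wooden stand and lower its flat-sided shank into the collar on top of the nib mill; the slotted drive inside stands at an unknown angle, so turn the key with light pressure until shank and slot match, and push it gently down until its flange sits flush on the collar. Only once it is fully home, wind it clockwise (seen from above) until the drive reaches its stop, and leave the key seated there. Do not force it, and leave the things round about where they are.

Things in the scene. Friction and masses are not known exactly. Their poses are not given: they have to be found in the camera images.
- key: T key, about 0.16 kg, upright in its stand. Origin: centre of the underside of its brass flange (48 mm disc, z 0 to 6 mm), which rests on the stand. Cross bar along the key's x. Below the flange a round journal 24 mm across down to z = -30 mm, then a flat-sided shank of 18 mm (along the key's x) by 12 mm (y) to z = -50 mm, its last 1 mm 0.6 mm slimmer.
- key_bar (a point): centre of the key's dark wooden cross bar, the place to grip: 64 mm long along the key's x, 14 mm thick along its y, 24 mm high; 28 mm above the key's origin. A steel neck 14 mm across, 10 mm high, joins it to the flange below.
- key_tip (a point): centre of the lower end of the key's shank, 50 mm below the key's origin.
- key_stand: fixed light wooden block 70 x 70 x 60 mm with a round hole 27 mm across, 54 mm deep, in the middle of its top. Origin: centre of its underside, on the table.
- mill: nib mill fixed to the table: red foot 104 mm across, aluminium body, brass collar on top, 105 mm high. Origin: centre of its underside; z up along the axis of the collar; its small dark outlet points to its own -x. When the drive is at its clockwise stop, the seated key's bar lies along the mill's x axis within about 0.1 rad. Keep all contact forces between key and mill, added up, below 50 N.
- collar_mouth (a point): centre of the top of the mill's collar, 105 mm above the mill's origin; the key's origin comes here when it is home. The mouth narrows from 34 mm across to a round bore of about 26 mm some 7 mm down.
- drive_face (a point): on the mill's axis, 36 mm below the top of the collar: upper face of the drive at rest, 12 mm thick with a through slot 19.6 x 13.6 mm. A spring holds it up: about 4 N starts it down, 0.8 N more per mm, it bottoms after 8 mm; it springs up over the shank when slot and shank match (within about 5 degrees). The point is fixed to the mill and tells nothing of the drive's angle.
- drive_axis (a point): on the mill's axis, 48 mm below the top of the collar. The drive turns about it against a steady friction of 0.12 N m. Its slot starts at a hidden angle: long side 0.43 to 1.83 rad counter-clockwise (from above) of the mill's x axis. Its stop is clockwise, long side then 0.08 rad short of the mill's x axis; it cannot go further back than 1.93 rad. The key fits either way round.
- cocoa_tin: round green tin with a gold lid, 68 mm across, 91 mm high; origin: centre of its underside. Bystander.
- date_stamp: wooden hand stamp, 30 x 50 x 68 mm, upright; origin: centre of its underside. Bystander.
- chocolate_bar: small dark brown flat chocolate, 44 x 60 x 13 mm; origin: centre of its underside. Bystander.
- tape_roll: roll of tape lying flat, 77 mm across, 19 mm high; origin: centre of its underside. Bystander.
Things that resemble listed ones, but are neither listed nor needed, are in the scene too. Leave any blue or pink look-alike of the key alone.

How it is judged:
On the way:
1. the key is fully home in the drive, flange flush on the collar, not yet wound to the stop (horizontal distance between key and collar_mouth below 0.004 m and z of key in the frame of collar_mouth below 0.003 m and angle between key's own z axis and vertical below 0.1 rad and angle between the x axis of key and the x axis of mill, either way round above 0.2 rad), for 0.1 s.
At the end, for the whole second after the job is handed in: The key stands still and upright (within 0.1 rad) in the mill, its flange within 3 mm of the top of the collar and within 4 mm of its axis, wound to the stop: its cross bar within 0.16 rad of the mill's x axis (horizontal distance between key and collar_mouth below 0.004 m and z of key in the frame of collar_mouth between -0.004 and 0.003 m and angle between key's own z axis and vertical below 0.1 rad and angle between the x axis of key and the x axis of mill, either way round below 0.16 rad and linear speed of key below 0.02 m/s and angular speed of key below 0.1 rad/s); the robot touches nothing.
It fails at once if the key is forced: more than 50 N of contact forces between key and mill (contact force between key and mill above 50 N).
It fails at once if a bystander is pushed more than 20 mm (distance of any of cocoa_tin, date_stamp, chocolate_bar, tape_roll from where it was at the start of the episode above 0.02 m).
It also fails if it takes over 64 s, if anything falls off the work surface, if the arm or the gripper's body presses on something with over 40 N, if the wrist force passes 120 N, or if a joint passes its speed limit or range.

ROBOT

A 6-joint arm with a two-finger parallel gripper is mounted at the origin on a cart in front of the work surface, level with it; the furniture and walls round the work are solid. World frame = base frame: x ahead of the robot, y to its left, z up, the work surface at z = 0. Lengths are in m, angles in rad, forces in N, time in s.
With the tool pointing down it reaches from about 0.375 to 0.975 m from the base axis. Payload 3.8 kg.
Tool frame: the origin (TCP) lies between the finger pads; the fingertips stand 17 mm ahead of it and the grasp point (between the pads) lies 2 mm behind it; z points along the fingers, y is the line along which they close (so a half turn about z gives the same grasp; the last joint's range is limited). The gripper opens to 85 mm and grips with 20 to 120 N. Pads are 22 mm wide; open, the fingers measure 114 mm over their backs; the gripper's body (76 mm by 85 mm) begins 54 mm behind the grasp point. The pads swing forward as they close: fully open they stand 13 mm farther back than shut.
Start: joints at [-1.208, 0.264, 1.604, -0, 1.274, -0.037], TCP at [0.263, -0.622, 0.248] pointing down, gripper open.
Joint ranges: [-2.63, 2.63], [-0.94, 2.18], [0.31, 2.57], [-1.31, 4.45], [0, 2.66], [-2.55, 2.55]. Speed limits (rad/s): [2.57, 2.57, 3.14, 3.14, 3.14, 3.14].

INTERFACE

Orientations are given as a rotation vector (axis times angle).
In Python, from workcell import bot gives the robot as it stands.
- The arm moves only by the tool play_rows, never from a script. Its argument "steps" is one flat list of numbers, 4 for each row, row after row: the shift along the tool's x, y, z in m, then the turn about the tool's z in rad. A call has 1 to 10 rows; each row is the pose to reach, as a shift and turn from the pose commanded when the call began, along the tool's axes at that moment; what a row does not reach only later rows make up. A row lasts 1/8 s, in which the tool goes at most 62.5 mm and 10.7 degrees, less where a joint would pass 70% of its speed; a pose out of reach is approached as far as the arm can. A call with a gripper value outside its range is refused whole. "jaw" is the closure in counts, from 0 (fully open) to 255 (shut), set as the call begins (left out, the last holds). The fingers move at their own pace and stop on an object; "grip_force" is the grip in N (left out, the last holds). Time passes only in rows, so rows that repeat a pose let the fingers close. It gives the time, the measured TCP pose, the force, the opening and the grip force at its end, in the units of the state.
- bot.read_state(): the state, without advancing time (a new reading comes with each control period).
- bot.read_camera(name): name is "scene" or "top" or "wrist"; returns a dict with "pixels" (400x640x3 uint8, blue, green, red), "mtx" (3x3 intrinsics, pixels), "R" (3x3) and "t" (3): a world point X has camera coordinates R X + t. Camera axes: x right, y down, z forward; pixel columns grow to the right and rows downward; lengths in m; the calibration is good to about 2 mm. A picture is of the moment at which its call begins. There is no depth.
- bot.finish_job(): hands the job in; it is judged then, once.
The state is a dict: "time": time; "q": joint angles; "joint_vel": joint speeds; "joint_torque": joint torques, N m; "tool_pos": TCP position; "tcp_rot": TCP orientation; "wrist_force": force on the tool from outside, world axes, zero at the start; "torque": the same for the moment, N m; "width": opening from 0.0 (shut) to 1.0 (fully open); "grip_force": force on a finger pad.
Only numpy, scipy, OpenCV 4.12 (cv2) and the standard library are available. Lean on these libraries where they do the work, as an engineer would, in place of code of your own. Each camera call takes 0.05 s, during which the arm holds its last target. There are 200 camera calls.

## Working session

There is one attempt and no reset: what is moved stays moved. The work goes in short steps, Python scripts to look and compute and a tool call to move; the robot and the scene stay as the last step left them, time stands still between calls to the robot, and variables do not carry over. Pictures are saved under pics/ and viewed, at most 10 in all, crops included, and the job is handed in when it is done.

Besides the shell and the picture viewer there is one more tool, called after "Request:" in YAML: its name, and indented under it one key for each argument. play_rows: Moves the arm, as the interface text tells. Its arguments: {"type":"object","properties":{"steps":{"type":"array"},"jaw":{"type":"number"},"grip_force":{"type":"number"}},"required":["steps"]}

```bash
mkdir -p pics; python3 - <<'E'
from workcell import bot
import cv2,pickle,numpy as np
d={}
for n in ("scene","top"):
    c=bot.read_camera(n); d[n]=c; cv2.imwrite(f"pics/{n}0.png",c["pixels"])
    print(n,-c["R"].T@c["t"],c["mtx"].tolist() if hasattr(c["mtx"],'tolist') else c["mtx"])
pickle.dump(d,open("d0.pkl","wb"))
s=bot.read_state();print(s)
E
```

```text
scene [ 0.31747404 -0.46202913  0.52190509] [[363.2651198452995, 0.0, 317.8427063609785], [0.0, 363.2651198452995, 200.35224481278647], [0.0, 0.0, 1.0]]
top [0.36447314 0.19214611 1.40704853] [[479.8616349779806, 0.0, 320.6591420744147], [0.0, 479.8616349779806, 202.74755173538634], [0.0, 0.0, 1.0]]
{'time': 0.1, 'q': array([-1.20787602e+00,  2.64706402e-01,  1.60522833e+00, -1.34094956e-05,
        1.27371828e+00, -3.68709460e-02]), 'joint_vel': array([-4.88220808e-04,  1.03027243e-03, -3.83433965e-03, -9.52026213e-06,
        6.30994989e-04,  5.88074722e-04]), 'joint_torque': array([ 4.19420667e-04, -5.16709256e+01, -3.68589914e+01, -4.20456288e-06,
        6.30129478e-03, -9.75200805e-06]), 'tool_pos': array([ 0.26251756, -0.62117987,  0.24707215]), 'tcp_rot': array([-3.07704330e+00, -6.23419507e-01,  5.44793391e-04]), 'wrist_force': array([ 1.12376621, -0.44455068, -0.60687839]), 'torque': array([-0.0105896 , -0.02033252,  0.02983635]), 'grip_force': 0.0, 'width': 1.000405111588207}
```

View pics/scene0.png

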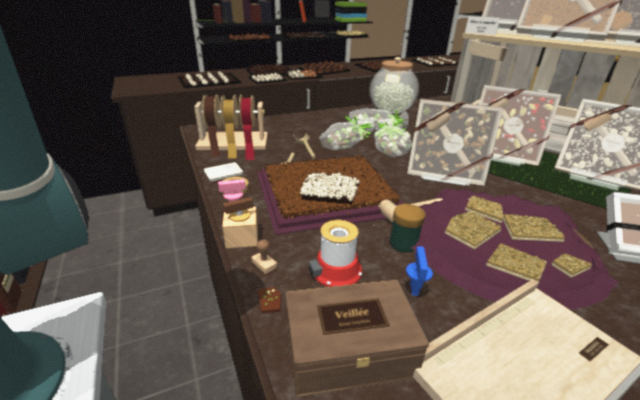

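View pics/top0.png

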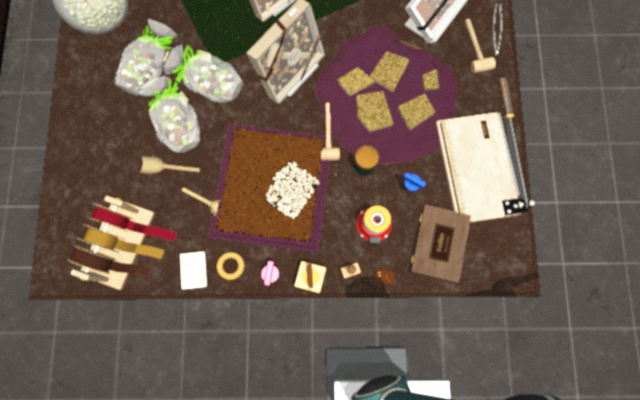

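The scene view shows the key's stand near (240,225) and the mill near (339,250). In the top view the stand is at (310,277), the mill at (376,220), the stamp at (350,270), the chocolate at (386,275), the pink decoy at (270,270) and the blue decoy at (414,182).

```bash
cat > h.py <<'E'
import numpy as np,cv2
def ray(c,u,v,z):
    K,R,t=map(np.asarray,(c["mtx"],c["R"],c["t"]))
    o=-R.T@t; d=R.T@np.linalg.solve(K,[u,v,1.]); return o+d*(z-o[2])/d[2]
def proj(c,X):
    p=np.asarray(c["mtx"])@(np.asarray(c["R"])@np.asarray(X)+c["t"]); return p[:2]/p[2]
E
python3 - <<'E'
from h import *;import pickle
d=pickle.load(open("d0.pkl","rb"))
t=d["top"];s=d["scene"]
for n,u,v,z in [("key",310,276,.1),("mill",377,219,.105),("stamp",350,269,.05),("choc",386,275,.01),("pink",270,271,.09),("tin",366,158,.09)]:
    print(n,ray(t,u,v,z))
print(ray(s,239,206,.1),ray(s,340,232,.105))
a=cv2.resize(t["pixels"][190:310,280:420],None,fx=5,fy=5,interpolation=cv2.INTER_CUBIC)
cv2.imwrite("pics/crop1.png",a)
E
```

```text
key [0.43484985 0.22513407 0.1       ]
mill [0.58827024 0.04012686 0.105     ]
stamp [0.45605883 0.11402834 0.05      ]
choc [0.44072092 0.00835523 0.01      ]
pink [0.44978054 0.33429934 0.09      ]
tin [0.767893   0.06413084 0.09      ]
[0.43313258 0.20211639 0.1       ] [0.58930669 0.0320821  0.105     ]
```

View pics/crop1.png

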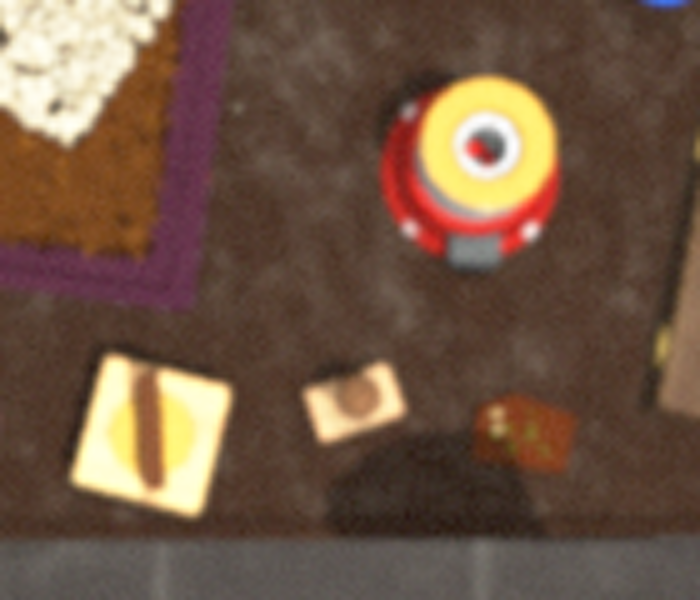

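The crop shows the key bar upright from (147,370) to (155,488), so it lies about along world x. The mill's outlet is at (475,250) and its bolts are square to the axes, so its yaw is close to 0. I'll move in.

Request:
play_rows:
  steps: [0.382,-0.296,0,0.33,0.382,-0.296,0,0.33,0.382,-0.296,0,0.33,0.382,-0.296,0,0.33,0.382,-0.296,0,0.33,0.382,-0.296,0,0.33,0.382,-0.296,0,0.33,0.382,-0.296,0,0.33,0.382,-0.296,0,0.33]
  jaw: 0

```text
time: 1.23
tool_pos: [0.5003, -0.1975, 0.2478]
tcp_rot: [-3.138, -0.117, 0.001]
wrist_force: [-0.4, -0.6, -0.4]
width: 0.999
grip_force: 0.0
```

Request:
play_rows:
  steps: [-0.035,-0.426,0,0,-0.035,-0.426,0,0,-0.035,-0.426,0,0,-0.035,-0.426,0,0,-0.035,-0.426,0,0,-0.035,-0.426,0,0,-0.035,-0.426,0,0,-0.035,-0.426,0,0,-0.035,-0.426,0,0]

```text
time: 2.35
tool_pos: [0.4348, 0.2211, 0.2479]
tcp_rot: [3.138, 0.11, -0.001]
wrist_force: [0.6, 0.4, -0.1]
width: 0.998
grip_force: 0.0
```

```bash
python3 - <<'E'
from workcell import bot
import cv2,pickle,numpy as np
from h import *
c=bot.read_camera("wrist");pickle.dump(c,open("w1.pkl","wb"));cv2.imwrite("pics/w1.png",c["pixels"])
R=np.asarray(c["R"]);print(-R.T@c["t"],R[2],c["mtx"][0][0]);print(proj(c,[.435,.225,.1]),bot.read_state()["tool_pos"])
E
```

```text
[0.51952267 0.2279431  0.37368001] [-0.32507683 -0.02410825 -0.94538026] 320.056591726198
[316.79825588 187.41238596] [0.43496481 0.22063698 0.24792549]
```

View pics/w1.png

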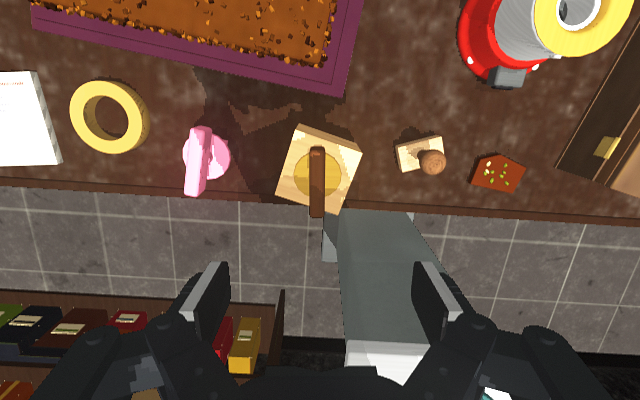

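The wrist view shows the key bar from (316,148) to (317,216) on its yellow flange around (317,175). The mill is at the upper right and its collar is cut off.

```bash
python3 - <<'E'
import cv2,pickle,numpy as np
from h import *
c=pickle.load(open("w1.pkl","rb"));p=c["pixels"]
hsv=cv2.cvtColor(p,cv2.COLOR_BGR2HSV)
for q in [(317,160),(317,200),(305,175),(332,175),(300,145),(317,214)]: print(q,hsv[q[1],q[0]])
sub=np.zeros(p.shape[:2],np.uint8); sub[120:225,270:365]=1
H,S,V=cv2.split(hsv)
bar=((V<150)&(S>120)&(sub>0)&(H<20)).astype(np.uint8)
def big(m):
    n,l,s,ct=cv2.connectedComponentsWithStats(m); i=1+np.argmax(s[1:,4]); return (l==i).astype(np.uint8),s[i]
b,st=big(bar);print("bar",st)
# per row edges on bar top
pts=[]
for v in range(st[1]+6,st[1]+st[3]-4):
    u=np.where(b[v])[0]
    if len(u)>4: pts.append((u.min(),u.max(),v))
pts=np.array(pts);print(pts[::6].tolist())
L=np.array([ray(c,a,v,.1)[:2] for a,_,v in pts]);Rr=np.array([ray(c,a+1,v,.1)[:2] for _,a,v in pts])
m=(L+Rr)/2;k=np.polyfit(m[:,0],m[:,1],1);print("bar line",k, "w",np.linalg.norm(L-Rr,axis=1).mean())
print("ends",ray(c,317,st[1],.1),ray(c,317,st[1]+st[3],.1))
fl=((S>150)&(V>150)&(H>15)&(H<30)&(sub>0)).astype(np.uint8)
f,s2=big(fl);print("fl",s2,[ray(c,s2[0],s2[1]+s2[3]/2,.066),ray(c,s2[0]+s2[2],s2[1]+s2[3]/2,.066),ray(c,317,s2[1],.066),ray(c,317,s2[1]+s2[3],.066)])
E
```

```text
(317, 160) [ 12 164 120]
(317, 200) [ 12 164  95]
(305, 175) [ 22 176 235]
(332, 175) [ 22 173 236]
(300, 145) [ 22 103 249]
(317, 214) [ 12 158  95]
bar [ 270  120   95   89 2869]
[[270, 364, 126], [270, 364, 132], [270, 364, 138], [270, 364, 144], [270, 364, 150], [270, 364, 156], [270, 364, 162], [270, 364, 168], [270, 364, 174], [270, 364, 180], [350, 364, 186], [347, 364, 192], [345, 364, 198], [342, 364, 204]]
bar line [ 0.63613609 -0.07287852] w 0.06546428589835465
ends [0.49372841 0.22877231 0.1       ] [0.41438528 0.22343151 0.1       ]
fl [325 153  16  44 522] [array([0.43793034, 0.21737736, 0.066     ]), array([0.43904938, 0.20153582, 0.066     ]), array([0.45935313, 0.22677714, 0.066     ]), array([0.41434755, 0.22374769, 0.066     ])]
```

```bash
python3 - <<'E'
import cv2,pickle,numpy as np
from h import *
c=pickle.load(open("w1.pkl","rb"));p=c["pixels"]
hsv=cv2.cvtColor(p,cv2.COLOR_BGR2HSV);H,S,V=cv2.split(hsv)
print([int(x) for x in V[140:222,317]])
rows=[]
for v in range(150,206,3):
    u=np.where((V[v,300:335]<170))[0]+300
    u=u[(u>305)&(u<330)]; rows.append((v,u.min(),u.max()))
print([tuple(map(int,r)) for r in rows])
m=np.array([(ray(c,a,v,.1)+ray(c,b+1,v,.1))[:2]/2 for v,a,b in rows])
w=[np.linalg.norm(ray(c,a,v,.1)-ray(c,b+1,v,.1)) for v,a,b in rows]
k=np.polyfit(m[:,0],m[:,1],1);print(k,np.arctan(k[0]),np.mean(w),np.polyval(k,.435))
fl=((S>150)&(V>150)&(H>15)&(H<30)).astype(np.uint8);fl[:120]=0;fl[225:]=0;fl[:,:285]=0;fl[:,350:]=0
pt=cv2.findNonZero(fl);h=cv2.convexHull(pt);e=cv2.fitEllipse(h);print(e,ray(c,*e[0],.066))
E
```

```text
[249, 249, 250, 251, 242, 216, 131, 76, 81, 81, 98, 119, 154, 183, 188, 142, 117, 120, 119, 120, 120, 119, 118, 118, 119, 119, 120, 121, 120, 120, 120, 121, 121, 122, 121, 121, 121, 121, 121, 120, 120, 119, 120, 121, 121, 122, 119, 121, 104, 98, 100, 99, 99, 99, 101, 99, 99, 97, 95, 98, 95, 96, 95, 95, 96, 94, 96, 96, 95, 94, 95, 96, 93, 95, 95, 95, 94, 61, 95, 108, 107, 107]
[(150, 310, 324), (153, 309, 325), (156, 309, 324), (159, 309, 324), (162, 309, 324), (165, 309, 324), (168, 309, 324), (171, 309, 324), (174, 309, 324), (177, 309, 324), (180, 309, 324), (183, 309, 324), (186, 309, 324), (189, 309, 324), (192, 309, 324), (195, 309, 324), (198, 309, 324), (201, 309, 324), (204, 309, 324)]
[0.06268812 0.19754749] 0.06260619448946314 0.01415863557328343 0.2248168264706792
((317.02667236328125, 174.35842895507812), (46.059364318847656, 47.269405364990234), 90.99250030517578) [0.43802818 0.22531518 0.066     ]
```

Request:
play_rows:
  steps: [0.003,-0.004,0.05,0.007,0.003,-0.004,0.1,0.007,0.003,-0.004,0.13,0.007,0.003,-0.004,0.15,0.007,0.003,-0.004,0.158,0.007,0.003,-0.004,0.158,0.007]

```text
time: 3.15
tool_pos: [0.4377, 0.2252, 0.0902]
tcp_rot: [3.14, 0.096, -0.001]
wrist_force: [0.9, -0.9, 0.8]
width: 1.002
grip_force: 0.0
```

```bash
python3 - <<'E'
from workcell import bot
s=bot.read_state();print(s["tool_pos"],s["tcp_rot"],s["wrist_force"],s["torque"])
E
```

```text
[0.43773388 0.2251648  0.09015938] [ 3.13972637e+00  9.56861566e-02 -9.56621294e-04] [ 0.85642848 -0.89888922  0.7983396 ] [-0.00628541 -0.03191996 -0.04157376]
```

Request:
play_rows:
  steps: [0,0,0,0,0,0,0,0,0,0,0,0,0,0,0,0,0,0,0,0,0,0,0,0]
  jaw: 255
  grip_force: 50

```text
time: 3.9
tool_pos: [0.4378, 0.2263, 0.0908]
tcp_rot: [3.14, 0.099, 0.001]
wrist_force: [-0.3, -2.7, 6.0]
width: 0.15
grip_force: 49.9
```

Request:
play_rows:
  steps: [0,0,-0.02,0,0,0,-0.05,0,0,0,-0.1,0,0,0,-0.16,0,0.02,0.06,-0.16,0,0.035,0.12,-0.16,0,0.05,0.17,-0.16,0,0.05,0.19,-0.16,0,0.05,0.19,-0.16,0,0.05,0.19,-0.16,0]

```text
time: 5.15
tool_pos: [0.4988, 0.0404, 0.2496]
tcp_rot: [-3.139, -0.098, 0.002]
wrist_force: [-0.0, 0.2, -2.6]
width: 0.152
grip_force: 49.6
```

```bash
python3 - <<'E'
from workcell import bot
import cv2,pickle,numpy as np
from h import *
c=bot.read_camera("wrist");pickle.dump(c,open("w2.pkl","wb"));cv2.imwrite("pics/w2.png",c["pixels"])
s=bot.read_state();print(s["tool_pos"],s["tcp_rot"],s["wrist_force"],s["torque"]);print(proj(c,[.588,.04,.105]))
E
```

```text
[0.49887136 0.04070746 0.24973986] [-3.13934934e+00 -9.97354197e-02  1.43104068e-03] [ 1.12098649 -0.15379444 -2.51424598] [ 0.03866086 -0.00444237 -0.01894664]
[329.36187755  82.01987608]
```

View pics/w2.png

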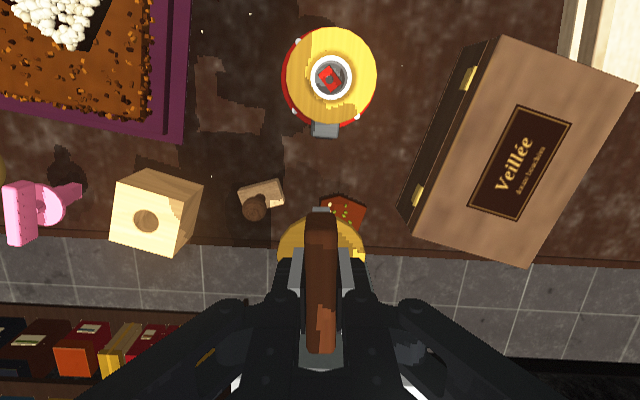

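The wrist view shows the collar at (331,76) with the slot inside, its red opening tilted. The key is held squarely, with its bar running from (320,212) to (322,354).

```bash
python3 - <<'E'
import cv2,pickle,numpy as np
from h import *
c=pickle.load(open("w2.pkl","rb"));p=c["pixels"]
hsv=cv2.cvtColor(p,cv2.COLOR_BGR2HSV);H,S,V=cv2.split(hsv)
m=((S>110)&(V>110)&(H>15)&(H<32)).astype(np.uint8);m[:15]=0;m[135:]=0;m[:,:270]=0;m[:,400:]=0
h=cv2.convexHull(cv2.findNonZero(m));e=cv2.fitEllipse(h);print("collar",e,ray(c,*e[0],.105))
w=((S<60)&(V>190)).astype(np.uint8);w[:50]=0;w[105:]=0;w[:,:303]=0;w[:,358:]=0
hw=cv2.convexHull(cv2.findNonZero(w));ew=cv2.fitEllipse(hw);print("white",ew,ray(c,*ew[0],.105))
r=((S>150)&(V>60)&((H<8)|(H>172))).astype(np.uint8);r[:60]=0;r[95:]=0;r[:,:312]=0;r[:,350:]=0
rr=cv2.minAreaRect(cv2.findNonZero(r));print("red",rr,r.sum())
b=cv2.boxPoints(rr);W=np.array([ray(c,*q,.057)[:2] for q in b]);print(W)
for i in range(2):
    d=W[i+1]-W[i];print(np.linalg.norm(d),np.arctan2(d[1],d[0]))
g=np.where((V[200:380,322]<140)&(S[200:380,322]>90))[0]+200;print(g.min(),g.max(),[int(x) for x in V[205:225,322]],[int(x) for x in V[345:362,322]])
o=((V>150)&(hsv[...,2]>150)).astype(np.uint8)
for v in (212,214,354):print(v,ray(c,322,v,.2597))
f=((S>110)&(V>110)&(H>15)&(H<32)).astype(np.uint8);f[:216]=0;f[265:]=0;f[:,:270]=0;f[:,370:]=0
hf=cv2.convexHull(cv2.findNonZero(f));ef=cv2.fitEllipse(hf);print("flange",ef,ray(c,*ef[0],.2257))
cv2.imwrite("pics/c2.png",cv2.resize(p[30:140,270:400],None,fx=5,fy=5,interpolation=cv2.INTER_CUBIC))
E
```

```text
collar ((331.09075927734375, 74.8778076171875), (90.38570404052734, 96.9924545288086), 7.3487868309021) [0.59337095 0.03902356 0.105     ]
white ((330.69287109375, 77.08866882324219), (41.22806930541992, 44.86408615112305), 3.4689178466796875) [0.59172308 0.03921609 0.105     ]
red ((329.38726806640625, 78.48267364501953), (22.52558135986328, 14.999133110046387), 53.746158599853516) 278
[[0.59514755 0.05111564]
 [0.60345734 0.04046249]
 [0.58855442 0.02688473]
 [0.57997014 0.03760772]]
0.013510812187060921 -0.9083504901050672
0.020160675182892707 -2.402688980195866
200 353 [115, 113, 113, 112, 113, 115, 94, 63, 55, 56, 57, 58, 57, 57, 58, 57, 58, 57, 60, 58] [129, 126, 128, 127, 126, 126, 127, 124, 99, 75, 72, 72, 73, 75, 72, 74, 73]
212 [0.53802201 0.04310802 0.2597    ]
214 [0.53718811 0.04305364 0.2597    ]
354 [0.46805372 0.03854529 0.2597    ]
flange ((320.7677307128906, 254.72183227539062), (83.75405883789062, 88.88915252685547), 62.64426040649414) [0.50042534 0.04119522 0.2257    ]
```

View pics/c2.png

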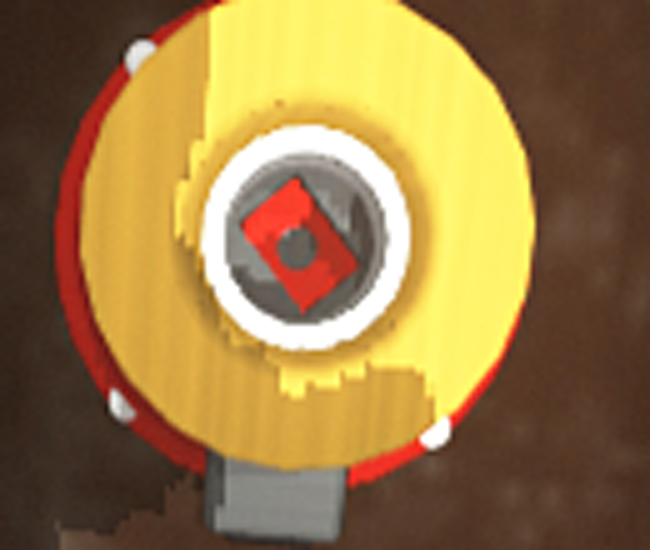

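The zoomed crop shows the slot's red rectangle running from upper left (300,180) to lower right (305,310). That puts its long side at about 0.74 rad in the world, and the mill axis at about (0.592, 0.039). I'll align the key to it and lower.

Request:
play_rows:
  steps: [0.04,0.004,0,-0.16,0.08,0.008,0,-0.32,0.092,0.008,0,-0.48,0.092,0.008,0,-0.62,0.092,0.008,0,-0.676,0.092,0.008,0.03,-0.676,0.092,0.008,0.055,-0.676,0.092,0.008,0.055,-0.676,0.092,0.008,0.055,-0.676]

```text
time: 6.32
tool_pos: [0.5921, 0.0385, 0.1961]
tcp_rot: [2.929, 1.136, 0.002]
wrist_force: [1.3, 0.3, -1.0]
width: 0.156
grip_force: 49.5
```

```bash
python3 - <<'E'
from workcell import bot
import cv2,pickle,numpy as np
from h import *
from scipy.spatial.transform import Rotation as Ro
c=bot.read_camera("wrist");pickle.dump(c,open("w3.pkl","wb"));cv2.imwrite("pics/w3.png",c["pixels"])
s=bot.read_state();print(s["tool_pos"],Ro.from_rotvec(s["tcp_rot"]).as_matrix()[:,0],s["wrist_force"],s["torque"],s["q"][5])
E
```

```text
[0.59255256 0.03823922 0.19676577] [0.73868438 0.6740491  0.00178867] [ 0.80124283  0.32849588 -1.42013531] [-0.00104983 -0.00508752 -0.00207893] 0.8535413509089234
```

View pics/w3.png

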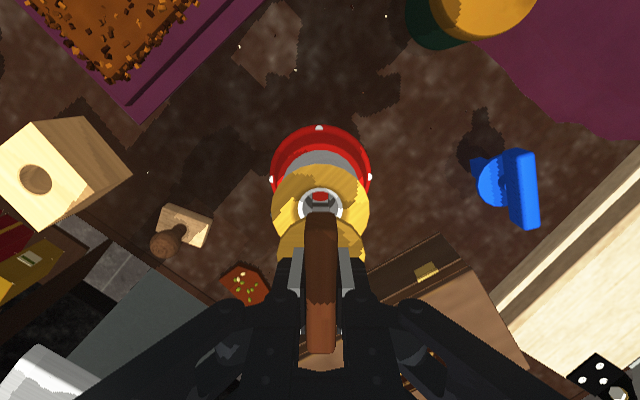

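The shank stands over the mouth, with the bar (321,280) and the mouth (320,207) in line and the slot square to the view. I'll lower it into the bore.

Request:
play_rows:
  steps: [0,0,0.01,0,0,0,0.02,0,0,0,0.028,0,0,0,0.034,0,0,0,0.04,0,0,0,0.04,0]

```text
time: 7.12
tool_pos: [0.5916, 0.0379, 0.1547]
tcp_rot: [-2.929, -1.134, -0.0]
wrist_force: [1.9, 2.1, -2.9]
width: 0.152
grip_force: 49.6
```

Request:
play_rows:
  steps: [0,0,0.003,0,0,0,0.005,0,0,0,0.007,0,0,0,0.009,0,0,0,0.011,0,0,0,0.011,0]

```text
time: 7.88
tool_pos: [0.5918, 0.0378, 0.1441]
tcp_rot: [-2.929, -1.134, -0.001]
wrist_force: [1.8, 4.3, -1.1]
width: 0.152
grip_force: 49.9
```

There is no vertical resistance 5 mm past the drive face, so the shank is in the slot. I'll ease +y a little and go home.

Request:
play_rows:
  steps: [0.0007,-0.0007,0.002,0,0.0007,-0.0007,0.004,0,0.0007,-0.0007,0.006,0,0.0007,-0.0007,0.0075,0,0.0007,-0.0007,0.0075,0]

```text
time: 8.5
tool_pos: [0.5916, 0.0384, 0.1364]
tcp_rot: [2.93, 1.134, -0.001]
wrist_force: [1.6, 0.7, -2.0]
width: 0.158
grip_force: 49.6
```

Request:
play_rows:
  steps: [0,0,0.0007,0,0,0,0.0014,0,0,0,0.002,0,0,0,0.002,0,0,0,0.002,0]

```text
time: 9.12
tool_pos: [0.5916, 0.0385, 0.1358]
tcp_rot: [2.929, 1.134, -0.0]
wrist_force: [-1.5, 0.5, 4.8]
width: 0.152
grip_force: 50.7
```

The key is home: the flange touches at the expected height with about 6 N. I'll relieve the pressure a little and wind clockwise.

Request:
play_rows:
  steps: [0,0,-0.001,0.03,0,0,-0.001,0.09,0,0,-0.001,0.15,0,0,-0.001,0.22,0,0,-0.001,0.29,0,0,-0.001,0.36,0,0,-0.001,0.43,0,0,-0.001,0.5,0,0,-0.001,0.56,0,0,-0.001,0.56]

```text
time: 10.38
tool_pos: [0.5922, 0.0384, 0.1358]
tcp_rot: [3.129, 0.281, 0.002]
wrist_force: [3.5, -0.6, -0.6]
width: 0.153
grip_force: 49.9
```

```bash
cat > st.py <<'E'
from workcell import bot
from scipy.spatial.transform import Rotation as Ro
import numpy as np
s=bot.read_state();x=Ro.from_rotvec(s["tcp_rot"]).as_matrix()[:,0];print(s["tool_pos"],"yaw",np.arctan2(x[1],x[0]),s["wrist_force"],s["torque"],s["width"])
E
python3 st.py
```

```text
[0.59215931 0.0384176  0.13583849] yaw 0.1788396160576037 [ 3.54399615 -0.59843149 -0.55769672] [-0.02561514 -0.42941183  0.06649574] 0.15268733058712863
```

Request:
play_rows:
  steps: [0,0,0,0.04,0,0,0,0.08,0,0,0,0.12,0,0,0,0.12]

```text
time: 10.88
tool_pos: [0.5921, 0.0383, 0.1358]
tcp_rot: [3.14, 0.094, 0.001]
wrist_force: [1.8, -2.0, 0.4]
width: 0.153
grip_force: 49.9
```

```bash
python3 st.py
```

```text
[0.59211172 0.03826429 0.1358316 ] yaw 0.059879131347841834 [ 1.7774531  -2.04122633  0.36468855] [-0.22147316 -0.45681013  0.03489073] 0.153074504673329
```

Request:
play_rows:
  steps: [0,0,0,0.02,0,0,0,0.04,0,0,0,0.04]

```text
time: 11.25
tool_pos: [0.592, 0.0383, 0.1359]
tcp_rot: [3.141, 0.03, 0.001]
wrist_force: [3.1, -4.0, 0.0]
width: 0.157
grip_force: 49.9
```

```bash
python3 st.py
```

```text
[0.59199463 0.03827877 0.13588285] yaw 0.018836836044970735 [ 3.06248805 -3.96205386  0.02345821] [-0.55038739 -0.5999564   0.11420827] 0.15715420834793986
```

Request:
play_rows:
  steps: [0,0,0,0.02,0,0,0,0.04,0,0,0,0.04]

```text
time: 11.62
tool_pos: [0.592, 0.0383, 0.1359]
tcp_rot: [3.141, -0.034, 0.001]
wrist_force: [3.7, -3.6, -0.7]
width: 0.156
grip_force: 49.9
```

```bash
python3 st.py
```

```text
[0.59195018 0.03829994 0.13591394] yaw -0.0216207903238704 [ 3.67096697 -3.61491885 -0.71194589] [-0.79055402 -0.70206513  0.11825846] 0.15597920864000625
```

Request:
play_rows:
  steps: [0,0,0,0.015,0,0,0,0.03,0,0,0,0.03]

```text
time: 12.0
tool_pos: [0.5919, 0.0383, 0.1359]
tcp_rot: [3.14, -0.081, 0.001]
wrist_force: [2.4, -3.9, 0.5]
width: 0.154
grip_force: 49.9
```

```bash
python3 st.py; python3 - <<'E'
from workcell import bot
import cv2,pickle
c=bot.read_camera("wrist");pickle.dump(c,open("w4.pkl","wb"));cv2.imwrite("pics/w4.png",c["pixels"])
E
```

```text
[0.5918983  0.03825797 0.1358752 ] yaw -0.05155259235979209 [ 2.44963884 -3.92190184  0.53616734] [-0.8035216  -0.75639024  0.12922438] 0.154090567816668
```

View pics/w4.png

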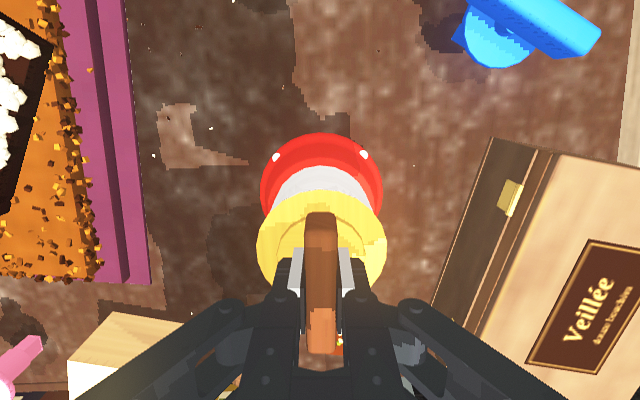

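The bar is still square in the pads (320,212 to 321,354). The foot bolts (276,157) and (364,154) give a mill yaw of about -0.02, so the bar is within 0.03 rad of its axis. I'll make one more small turn to feel for the stop.

Request:
play_rows:
  steps: [0,0,0,0.015,0,0,0,0.03,0,0,0,0.03]

```text
time: 12.42
tool_pos: [0.5919, 0.0382, 0.1359]
tcp_rot: [3.138, -0.128, 0.001]
wrist_force: [4.2, -4.4, 0.2]
width: 0.151
grip_force: 50.0
```

```bash
python3 st.py
```

```text
[0.59188566 0.03820578 0.13590778] yaw -0.08130697472000054 [ 4.21638759 -4.36855878  0.18717555] [-0.83812296 -0.64463703  0.18403581] 0.15092214973244072
```

Torque has risen to 0.18 N m, so the drive is against its stop. I'll relieve it slightly, release and retreat.

Request:
play_rows:
  steps: [0,0,0,-0.015,0,0,0,-0.015,0,0,0,-0.015]

```text
time: 12.8
tool_pos: [0.592, 0.0383, 0.1359]
tcp_rot: [3.139, -0.105, 0.001]
wrist_force: [3.4, -3.5, -0.5]
width: 0.156
grip_force: 49.9
```

Request:
play_rows:
  steps: [0,0,0,0,0,0,0,0,0,0,0,0,0,0,0,0,0,0,0,0,0,0,0,0]
  jaw: 0

```text
time: 13.55
tool_pos: [0.5917, 0.0386, 0.1358]
tcp_rot: [-3.14, 0.104, 0.0]
wrist_force: [0.4, 0.1, 0.2]
width: 1.0
grip_force: 0.0
```

Request:
play_rows:
  steps: [0,0,-0.02,0,0,0,-0.05,0,-0.02,0,-0.1,0,-0.06,0,-0.13,0,-0.09,0,-0.14,0,-0.09,0,-0.14,0,-0.09,0,-0.14,0]

```text
time: 14.42
tool_pos: [0.5024, 0.0445, 0.2767]
tcp_rot: [-3.14, 0.104, -0.003]
wrist_force: [0.7, -0.3, -1.3]
width: 1.0
grip_force: 0.0
```

```bash
python3 st.py; python3 - <<'E'
from workcell import bot
import cv2
c=bot.read_camera("wrist");cv2.imwrite("pics/w5.png",c["pixels"])
E
```

```text
[0.50241644 0.04451969 0.2766917 ] yaw -0.06620901796283368 [ 0.69995977 -0.33439525 -1.26555531] [ 0.01760961 -0.01382634  0.00103166] 1.0002533162879803
```

View pics/w5.png

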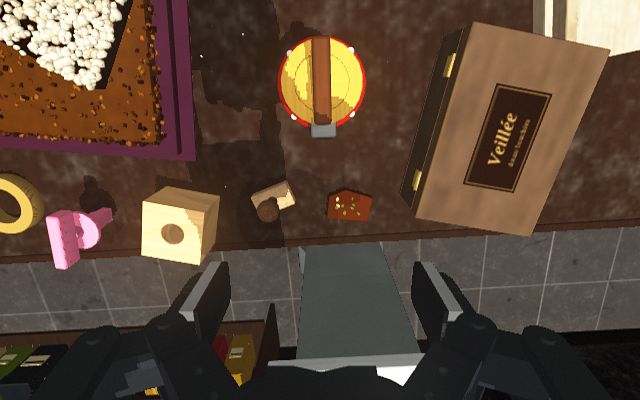

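The key is seated, with its bar running from (320,37) to (322,124) in line with the outlet at (324,131). The bystanders are undisturbed.

```bash
python3 -c "
from workcell import bot
print(bot.finish_job())"
```

```text
the job is handed in; nothing more can be done
None
```

The job is handed in after about 14 s of robot time: the key is seated flush in the mill, wound clockwise until the torque rose at what I took to be the stop, and released with its bar within about 0.05 rad of the mill's x axis; no verdict came back.

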